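Set up the pouring stand at its high setting and lay a panel on it

TASK

Set up the pouring stand at its high setting: stand the three tall posts upright in the three sockets of the drip tray, one in each, then lay the slatted grid on them so that all three pins go into its holes and it rests level on the posts' shoulders. Then lay the small white panel flat in the middle of the grid, face up and lengthways along the slats, ready for pouring. Leave the three short posts standing where they are.

Things in the scene. Friction and masses are not known exactly. Their poses are not given: they have to be found in the camera images.
- tall_post_1: one of three identical tall posts of the pouring stand: pale turned wood, standing free on the table, a plain round body 28 mm in diameter and 80 mm high (lower edge bevelled 2 mm), with a pin 10 mm in diameter and 10 mm long on the middle of its flat top (90 mm in all), 60 g; origin: centre of the underside, z up along the post
- tall_post_2: one of three identical tall posts of the pouring stand: pale turned wood, standing free on the table, a plain round body 28 mm in diameter and 80 mm high (lower edge bevelled 2 mm), with a pin 10 mm in diameter and 10 mm long on the middle of its flat top (90 mm in all), 60 g; origin: centre of the underside, z up along the post
- tall_post_3: one of three identical tall posts of the pouring stand: pale turned wood, standing free on the table, a plain round body 28 mm in diameter and 80 mm high (lower edge bevelled 2 mm), with a pin 10 mm in diameter and 10 mm long on the middle of its flat top (90 mm in all), 60 g; origin: centre of the underside, z up along the post
- short_post_1: one of three identical short posts, for the low setting and not wanted now: same wood, 28 mm diameter and 10 mm pin as the tall ones, but the body only 42 mm high (52 mm in all); stands free on the table among the tall ones; origin: centre of the underside, z up
- short_post_2: one of three identical short posts, for the low setting and not wanted now: same wood, 28 mm diameter and 10 mm pin as the tall ones, but the body only 42 mm high (52 mm in all); stands free on the table among the tall ones; origin: centre of the underside, z up
- short_post_3: one of three identical short posts, for the low setting and not wanted now: same wood, 28 mm diameter and 10 mm pin as the tall ones, but the body only 42 mm high (52 mm in all); stands free on the table among the tall ones; origin: centre of the underside, z up
- drip_tray: white plastic drip tray 190 (x) x 144 (y) mm, rim 18 mm high, fixed to the table. Three round sockets, 34 mm inside, mouth 22 mm and floor 6 mm above the table (a post stands on that floor); centres at (x, y) = (-65, 0), (65, 45), (65, -45) mm in the tray's frame. Origin: centre of the underside, z up, x along the long side to the end with two sockets
- grid: loose grid of darker wood, 164 (x) x 124 (y) x 12 mm, 150 g: two end rails, three slats 14 mm wide along x at y = -55, 0, 55 mm (grip the middle one at the origin, across y; gaps 41 mm, thin rods cross at x = +-34). 24 mm holes through the rails at (x, y) = (-65, 0), (65, 45), (65, -45) mm, the pattern of the tray's sockets. Origin: centre of the underside, z up, x to the rail with two holes
- panel: small loose painting panel lying face up, 90 (x) x 56 (y) x 20 mm, 60 g: a primed white face 5 mm thick on a pale wooden cradle 1 mm narrower all round; grip it across y. Origin: centre of the underside, z up out of the white face, x along the long side

How it is judged:
On the way, in this order (a step that is already met when the one before it is completed fails the run):
1. a tall post stands upright on the floor of each of the three sockets (((x of tall_post_1 in the frame of drip_tray between -0.072 and -0.058 m and y of tall_post_1 in the frame of drip_tray between -0.007 and 0.007 m and z of tall_post_1 in the frame of drip_tray below 0.009 m and angle between tall_post_1's own z axis and vertical below 0.1 rad) or (x of tall_post_2 in the frame of drip_tray between -0.072 and -0.058 m and y of tall_post_2 in the frame of drip_tray between -0.007 and 0.007 m and z of tall_post_2 in the frame of drip_tray below 0.009 m and angle between tall_post_2's own z axis and vertical below 0.1 rad) or (x of tall_post_3 in the frame of drip_tray between -0.072 and -0.058 m and y of tall_post_3 in the frame of drip_tray between -0.007 and 0.007 m and z of tall_post_3 in the frame of drip_tray below 0.009 m and angle between tall_post_3's own z axis and vertical below 0.1 rad)) and ((x of tall_post_1 in the frame of drip_tray between 0.058 and 0.072 m and y of tall_post_1 in the frame of drip_tray between 0.038 and 0.052 m and z of tall_post_1 in the frame of drip_tray below 0.009 m and angle between tall_post_1's own z axis and vertical below 0.1 rad) or (x of tall_post_2 in the frame of drip_tray between 0.058 and 0.072 m and y of tall_post_2 in the frame of drip_tray between 0.038 and 0.052 m and z of tall_post_2 in the frame of drip_tray below 0.009 m and angle between tall_post_2's own z axis and vertical below 0.1 rad) or (x of tall_post_3 in the frame of drip_tray between 0.058 and 0.072 m and y of tall_post_3 in the frame of drip_tray between 0.038 and 0.052 m and z of tall_post_3 in the frame of drip_tray below 0.009 m and angle between tall_post_3's own z axis and vertical below 0.1 rad)) and ((x of tall_post_1 in the frame of drip_tray between 0.058 and 0.072 m and y of tall_post_1 in the frame of drip_tray between -0.052 and -0.038 m and z of tall_post_1 in the frame of drip_tray below 0.009 m and angle between tall_post_1's own z axis and vertical below 0.1 rad) or (x of tall_post_2 in the frame of drip_tray between 0.058 and 0.072 m and y of tall_post_2 in the frame of drip_tray between -0.052 and -0.038 m and z of tall_post_2 in the frame of drip_tray below 0.009 m and angle between tall_post_2's own z axis and vertical below 0.1 rad) or (x of tall_post_3 in the frame of drip_tray between 0.058 and 0.072 m and y of tall_post_3 in the frame of drip_tray between -0.052 and -0.038 m and z of tall_post_3 in the frame of drip_tray below 0.009 m and angle between tall_post_3's own z axis and vertical below 0.1 rad))), for 0.2 s.
2. the grid rests level on the three posts' shoulders, pins in its holes (all of step 1 and x of grid in the frame of drip_tray between -0.014 and 0.014 m and y of grid in the frame of drip_tray between -0.014 and 0.014 m and z of grid in the frame of drip_tray between 0.082 and 0.09 m and angle between grid's own z axis and vertical below 0.05 rad and angle between the x axis of grid and the x axis of drip_tray, either way round below 0.2 rad and linear speed of grid below 0.02 m/s and angular speed of grid below 0.1 rad/s), for 0.2 s.
At the end, for the whole second after the job is handed in: Each socket holds a tall post (7 mm, 0.1 rad); the grid rests on their shoulders, pins in holes (14 mm, height 4 mm, level 0.05 rad, 0.2 rad from the tray); the panel lies face up in its middle (15 mm, height 4 mm, along the slats within 0.3 rad); the short posts stand within 30 mm of their starts (all of step 2 and x of panel in the frame of grid between -0.015 and 0.015 m and y of panel in the frame of grid between -0.015 and 0.015 m and z of panel in the frame of grid between 0.008 and 0.016 m and angle between panel's own z axis and vertical below 0.06 rad and angle between the x axis of panel and the x axis of grid, either way round below 0.3 rad and linear speed of panel below 0.02 m/s and distance of each of short_post_1, short_post_2, short_post_3 from where it was at the start of the episode below 0.03 m and angle between each of short_post_1, short_post_2, short_post_3's own z axis and vertical below 0.2 rad); the robot touches nothing.
It also fails if it takes over 112 s, if anything falls off the work surface, if the arm or the gripper's body presses on something with over 40 N, if the wrist force passes 120 N, or if a joint passes its speed limit or range.

ROBOT

A 7-joint arm with a two-finger parallel gripper is mounted at the origin on a cart in front of the work surface, level with it; the furniture and walls round the work are solid. World frame = base frame: x ahead of the robot, y to its left, z up, the work surface at z = 0. Lengths are in m, angles in rad, forces in N, time in s.
With the tool pointing down it reaches from about 0.425 to 0.925 m from the base axis. Payload 6.8 kg.
Tool frame: the origin (TCP) lies on the front face of the gripper's body, between the roots of the fingers; the fingertips stand 73 mm ahead of it and the grasp point (between the pads) lies 54 mm ahead of it (env.nose_length is the distance from the TCP to the fingertips, in m); z points along the fingers, y is the line along which they close (so a half turn about z gives the same grasp; the last joint's range is limited). The gripper opens to 85 mm and grips with 20 to 120 N. Pads are 22 mm wide; open, the fingers measure 114 mm over their backs; the gripper's body (76 mm by 85 mm) begins 54 mm behind the grasp point. The pads swing forward as they close: fully open they stand 13 mm farther back than shut.
Start: joints at [-1.237, 0.477, 0.022, 1.555, -0.011, 1.109, -0.083], TCP at [0.289, 0.61, 0.304] pointing down, gripper open.
Joint ranges: [-2.96, 2.96], [-0.34, 2.1], [-1.41, 1.46], [0.24, 2.44], [-1.37, 4.51], [0.17, 1.92], [-2.96, 2.96]. Speed limits (rad/s): [2.39, 2.39, 3.14, 3.14, 3.14, 3.14, 3.14].

INTERFACE

Orientations are given as a unit quaternion [w, x, y, z].
In Python, from cell import env, kin, camera, calibration, job gives the robot as it stands. The module is installed in compiled form; this text tells all that it offers. Calls block until the motion is done:
- env.reach(position, orientation): joint-space move of the TCP to a pose.
- env.movel(position, velocity=0.15, rot=None, stop_force=None): straight line of the TCP; rot=None keeps the orientation; velocity is the mean speed in m/s. With stop_force (N) it stops when the force on the tool has changed by that much, and returns True; else False.
- env.goto_joints(angles): joint-space move.
- env.grip(opening, f_grip=None): finger opening in m; f_grip is the grip in N (None keeps the last); returns when the fingers have stopped.
- env.dwell(seconds).
- kin.inverse_kinematics(position, orientation): joint angles nearest the present ones, or None.
- env.get_state(): the state.
- camera(name): name is "side" or "top"; returns (picture, depth): 384x512x3 uint8, blue, green, red; 384x512 float32, m along the optical axis (not along the pixel's ray), 0 where there is no reading.
- calibration(name): a dict with "fx", "fy", "cx", "cy" (pixels), "k1" (the pictures are not rectified: a ray, as slopes to the right and down, at radius r is drawn at 1 + k1 r^2 times it, then the intrinsics apply), "rvec" (rotation vector, rad) and "tvec" (3), from world to camera coordinates, as OpenCV has them. Camera axes: x right, y down, z forward; pixel columns grow to the right and rows downward; lengths in m; the calibration is good to about 2 mm. A picture is of the moment at which its call begins. calibration takes no time and is no camera call.
A pose or a line that the arm cannot do raises env.PlanningError and nothing moves.
- job.job_done(): hands the job in; it is judged then, once.
The state is a dict: "time": time; "qpos": joint angles; "joint_velocities": joint speeds; "joint_torque": joint torques, N m; "tcp_pos": TCP position; "orientation": TCP orientation; "force": force on the tool from outside, world axes, zero at the start; "torque": the same for the moment, N m; "opening": finger opening in m; "gripper_force": force on a finger pad.
Only numpy, scipy, OpenCV 4.12 (cv2) and the standard library are available. Lean on these libraries where they do the work, as an engineer would, in place of code of your own. Each camera call takes 0.05 s, during which the arm holds its last target. There are 200 camera calls.

## Working session

There is one attempt and no reset: what is moved stays moved. The work goes in short steps, each a Python script; the robot and the scene stay as the last script left them, time stands still between calls to the robot, and variables do not carry over. Pictures are saved under pics/ and viewed, at most 14 in all, crops included, and the job is handed in when it is done.

```bash
mkdir -p pics; python3 - <<'E'
from cell import env,camera,calibration
import cv2,numpy as np
for n in("top","side"):
    p,d=camera(n); cv2.imwrite(f"pics/{n}0.png",p); np.save(f"pics/{n}0.npy",d)
    c=calibration(n); print(n,c); R=cv2.Rodrigues(np.array(c["rvec"],float))[0]; print(-R.T@np.array(c["tvec"]).ravel())
print(env.get_state()["time"],env.get_state()["orientation"])
E
```

```text
top {'fx': 360.84297959174097, 'fy': 360.84297959174097, 'cx': 256.20209849244424, 'cy': 191.85520988484714, 'k1': -0.01558254464481221, 'rvec': array([ 2.17929425, -2.23050547,  0.11444257]), 'tvec': array([0.21184815, 0.53009356, 0.84519401])}
[0.47791621 0.23187149 0.87066839]
side {'fx': 497.2544008243699, 'fy': 497.2544008243699, 'cx': 259.3699138450762, 'cy': 189.30735655922703, 'k1': -0.17006812756940654, 'rvec': array([ 1.84712989, -0.51153149,  0.37801622]), 'tvec': array([-0.35487785,  0.1937323 ,  0.44644739])}
[ 0.11368472 -0.49076426  0.33016964]
0.1 [-1.21006432e-04  2.19073137e-01  9.75708102e-01 -8.03963846e-04]
```

View pics/top0.png

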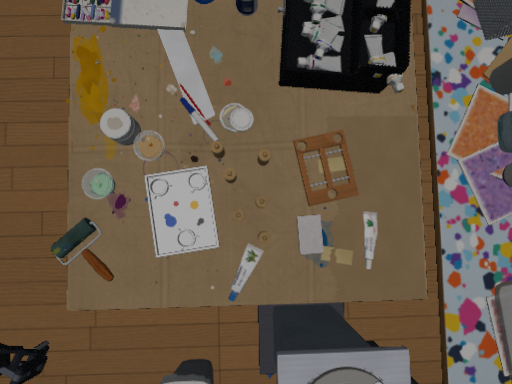

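View pics/side0.png

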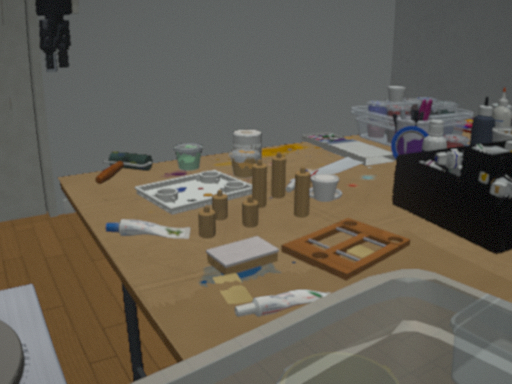

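The top view shows the six posts at (217,150), (264,157), (230,175), (261,202), (239,215) and (264,237). The tray is at (182,211), the grid at (325,168) and the panel at (311,235). The side view shows three tall posts at (259,185), (278,178) and (302,195), and three short ones in front of them. Next step: helpers, plus close crops.

```bash
cat > h.py <<'E'
import cv2,numpy as np
from cell import env,kin,camera,calibration,job
def cal(n):
    c=calibration(n); return c,cv2.Rodrigues(np.array(c["rvec"],float))[0],np.array(c["tvec"],float).ravel()
def K(c): return np.array([[c["fx"],0,c["cx"]],[0,c["fy"],c["cy"]],[0,0,1]]),np.array([c["k1"],0,0,0,0.])
def ray(n,uv):
    c,R,t=cal(n); k,d=K(c)
    q=cv2.undistortPoints(np.array(uv,float).reshape(-1,1,2),k,d).reshape(-1,2)
    return -R.T@t,np.c_[q,np.ones(len(q))]@R     # origin, directions (unit optical-axis depth)
def plane(n,uv,z):
    o,v=ray(n,uv); return o+v*((z-o[2])/v[:,2])[:,None]
def cloud(n,D):
    v,u=np.mgrid[:384,:512]; o,r=ray(n,np.c_[u.ravel(),v.ravel()])
    P=o+r*D.reshape(-1,1); P[D.ravel()==0]=np.nan
    return P.reshape(384,512,3)
def proj(n,P):
    c,R,t=cal(n); k,d=K(c); return cv2.projectPoints(np.array(P,float).reshape(-1,1,3),c["rvec"],c["tvec"],k,d)[0].reshape(-1,2)
def tri(a,b):  # two pixels, top and side -> point, miss
    o1,v1=ray("top",[a]);o2,v2=ray("side",[b]);v1,v2=v1[0],v2[0]
    s=np.linalg.lstsq(np.c_[v1,-v2],o2-o1,rcond=None)[0];p,q=o1+v1*s[0],o2+v2*s[1]
    return (p+q)/2,np.linalg.norm(p-q)
E
python3 - <<'E'
from h import *
p=cv2.imread("pics/top0.png");D=np.load("pics/top0.npy");P=cloud("top",D);Z=P[...,2]
for n in [(217,150),(264,157),(230,175),(261,202),(239,215),(264,237)]:
    w=P[n[1]-7:n[1]+8,n[0]-7:n[0]+8].reshape(-1,3); m=w[:,2]>np.nanmax(w[:,2])-0.02
    print(n,np.nanmax(w[:,2]).round(3),np.nanmedian(w[m],0).round(3))
print("table",np.nanmedian(Z[255:290,100:220]), "panel",np.nanmedian(Z[225:245,303:320]),"grid",np.nanmax(Z[140:200,300:350]))
cv2.imwrite("pics/a.png",cv2.resize(p[130:265,140:275],None,fx=4.4,fy=4.4,interpolation=2))
s=cv2.imread("pics/side0.png");cv2.imwrite("pics/b.png",cv2.resize(s[140:285,130:330],None,fx=4,fy=4,interpolation=2))
cv2.imwrite("pics/c.png",cv2.resize(p[120:270,285:365],None,fx=4,fy=4,interpolation=2))
E
```

```text
(217, 150) 0.091 [0.632 0.286 0.08 ]
(264, 157) 0.092 [0.612 0.181 0.08 ]
(230, 175) 0.091 [0.572 0.259 0.08 ]
(261, 202) 0.053 [0.512 0.189 0.042]
(239, 215) 0.054 [0.483 0.243 0.042]
(264, 237) 0.053 [0.429 0.185 0.042]
table 0.0004447528897983388 panel 0.020087485078182754 grid 0.016970734597788306
```

View pics/a.png

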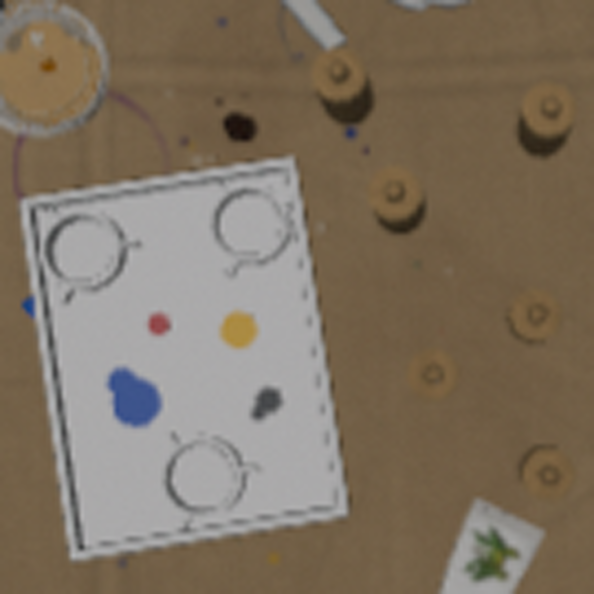

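View pics/b.png

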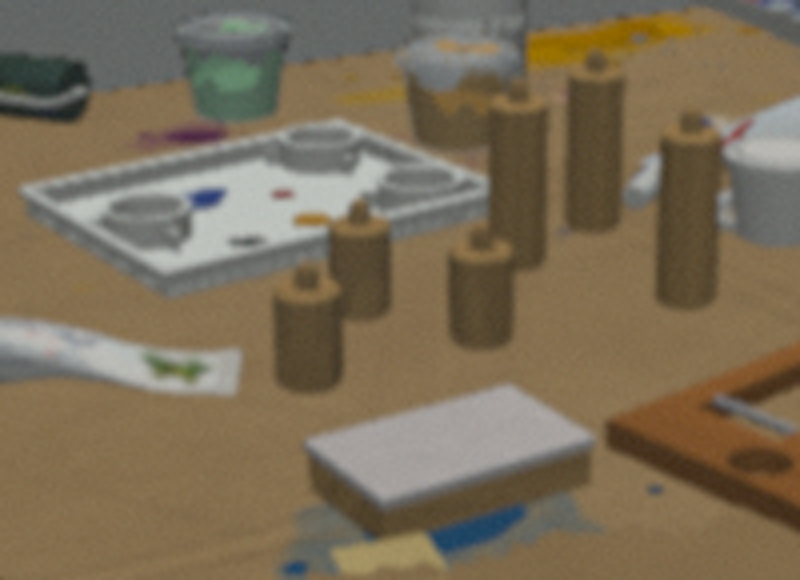

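View pics/c.png

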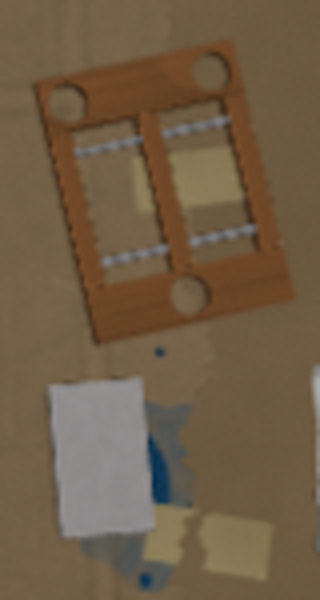

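The crops show the pin tops and the socket mouths clearly. Top crop: pins at (340,73), (551,108) and (395,190); sockets at (88,251), (253,228) and (206,476). Grid crop: holes at (67,104), (210,70) and (190,294), with the two-hole rail toward +x like the tray. Triangulating these next.

```bash
python3 - <<'E'
from h import *
T=lambda u,v:((u+.5)/4.4-.5+140,(v+.5)/4.4-.5+130)
S=lambda u,v:((u+.5)/4-.5+130,(v+.5)/4-.5+140)
C=lambda u,v:((u+.5)/4-.5+285,(v+.5)/4-.5+120)
print("tri")
for n,a,b in [("T1",(340,73),(597,56)),("T2",(551,108),(692,117)),("T3",(395,190),(518,85)),("sA",(88,251),(319,140)),("sB",(253,228),(420,180)),("sC",(206,476),(148,207))]:
    p,m=tri(T(*a),S(*b)); print(n,p.round(4),round(m,4),plane("top",[T(*a)],.022 if n[0]=='s' else .09)[0].round(4))
sk=plane("top",[T(88,251),T(253,228),T(206,476)],.022); 
g=plane("top",[C(67,104),C(210,70),C(190,294)],.012)
for n,h in(("tray",sk),("grid",g)):
    m=(h[0]+h[1])/2; d=m-h[2]; print(n,((m+h[2])/2).round(4),np.degrees(np.arctan2(d[1],d[0])).round(2),"span",np.linalg.norm(d).round(4),np.linalg.norm(h[0]-h[1]).round(4))
D=np.load("pics/top0.npy");P=cloud("top",D);Z=P[...,2]; Ps=cloud("side",np.load("pics/side0.npy"))
for w in [(217,150),(264,157),(230,175),(261,202),(239,215),(264,237)]:
    q=P[w[1]-8:w[1]+9,w[0]-8:w[0]+9].reshape(-1,3); z=.08 if w[1]<180 else .042
    q=q[abs(q[:,2]-z)<.005].astype(np.float32); c,r=cv2.minEnclosingCircle(q[:,:2]); print(w,np.round(c,4),round(r,4),q.mean(0).round(4))
p=cv2.imread("pics/top0.png"); m=np.zeros(Z.shape,np.uint8); m[205:265,290:328]=(p[205:265,290:328].min(2)>120)*255
c=max(cv2.findContours(m,0,1)[0],key=cv2.contourArea); q=plane("top",c.reshape(-1,2),.02)[:,:2].astype(np.float32); print("panel",cv2.minAreaRect(q))
b=cv2.minAreaRect(c);print(b)
print("panel z side",np.nanmedian(Ps[245:252,230:255,2]),"grid top", [np.nanmedian(Z[a-1:a+2,b-1:b+2]).round(4) for b,a in [(320,142),(325,168),(315,199),(342,190)]],"side",np.nanmedian(Ps[232:236,375:390,2]),"floor tray",np.nanmedian(Z[205:215,170:180]))
for n,w in (("jar",(120,126)),("cup",(149,146)),("cup2",(236,117))):
    q=P[w[1]-12:w[1]+13,w[0]-12:w[0]+13].reshape(-1,3); q=q[q[:,2]>.02]; print(n,np.nanmax(q[:,2]),np.nanmedian(q,0))
print(env.nose_length)
E
```

```text
tri
T1 [0.6324 0.2859 0.086 ] 0.0003 [0.6315 0.2857 0.09  ]
T2 [0.613 0.181 0.085] 0.0002 [0.612  0.1814 0.09  ]
T3 [0.5726 0.26   0.086 ] 0.001 [0.5726 0.2596 0.09  ]
sA [0.5511 0.4269 0.0183] 0.0017 [0.5515 0.4257 0.022 ]
sB [0.5626 0.3383 0.0193] 0.0008 [0.5619 0.3381 0.022 ]
sC [0.4301 0.3653 0.0197] 0.0015 [0.4309 0.3646 0.022 ]
tray [0.4938 0.3733 0.022 ] 7.81 span 0.127 0.0882
grid [0.5912 0.03   0.012 ] 11.82 span 0.1292 0.0903Traceback (most recent call last):
  File "<stdin>", line 15, in <module>
cv2.error: OpenCV(4.12.0) /io/opencv/modules/imgproc/src/shapedescr.cpp:201: error: (-215:Assertion failed) count >= 0 && (depth == CV_32F || depth == CV_32S) in function 'minEnclosingCircle'
```

```bash
python3 - <<'E'
from h import *
D=np.load("pics/top0.npy");P=cloud("top",D);Z=P[...,2]; Ps=cloud("side",np.load("pics/side0.npy"))
for w in [(217,150),(264,157),(230,175),(261,202),(239,215),(264,237)]:
    q=P[w[1]-8:w[1]+9,w[0]-8:w[0]+9].reshape(-1,3); z=.08 if w[1]<180 else .042
    q=q[abs(q[:,2]-z)<.005].astype(np.float32); c,r=cv2.minEnclosingCircle(q[:,:2].copy().reshape(-1,1,2)); print(w,np.round(c,4),round(r,4),q.mean(0).round(4))
p=cv2.imread("pics/top0.png")
def rect(box,th,z):
    m=np.zeros(Z.shape,np.uint8);x0,y0,x1,y1=box; m[y0:y1,x0:x1]=(p[y0:y1,x0:x1].min(2)>th)*255
    c=max(cv2.findContours(m,0,1)[0],key=cv2.contourArea); q=plane("top",cv2.convexHull(c).reshape(-1,2),z)[:,:2].astype(np.float32).copy(); return cv2.minAreaRect(q.reshape(-1,1,2))
print("panel",rect((290,205,328,265),120,.02),"tray",rect((140,160,225,262),120,.018))
print("panel z side",np.nanmedian(Ps[245:252,230:255,2]),"grid top", [np.nanmedian(Z[a-1:a+2,b-1:b+2]).round(4) for b,a in [(320,142),(325,168),(315,199),(342,190)]],"side",np.nanmedian(Ps[232:236,375:390,2]),"floor tray",np.nanmedian(Z[205:215,170:180]))
for n,w in (("jar",(120,126)),("cup",(149,146)),("cup2",(236,117))):
    q=P[w[1]-12:w[1]+13,w[0]-12:w[0]+13].reshape(-1,3); q=q[q[:,2]>.02]; print(n,np.nanmax(q[:,2]),np.nanmedian(q,0))
print(env.nose_length)
E
```

```text
(217, 150) [0.6336 0.2864] 0.0138 [0.6323 0.2867 0.0795]
(264, 157) [0.6144 0.1812] 0.0139 [0.6134 0.1814 0.0797]
(230, 175) [0.5734 0.2598] 0.0138 [0.5728 0.2597 0.0798]
(261, 202) [0.5125 0.1886] 0.0137 [0.5121 0.1887 0.042 ]
(239, 215) [0.482 0.243] 0.0137 [0.482  0.2427 0.0418]
(264, 237) [0.4291 0.1843] 0.0138 [0.4289 0.1843 0.0417]
panel ((0.4323386251926422, 0.07492639124393463), (0.08854454010725021, 0.05472806096076965), 3.2058067321777344) tray ((0.4948062598705292, 0.37662220001220703), (0.19452449679374695, 0.14875376224517822), 7.710266590118408)
panel z side 0.018284473676095925 grid top [np.float64(0.0109), np.float64(0.0112), np.float64(0.012), np.float64(0.0116)] side 0.01122048712452095 floor tray 0.005988584972890176
jar 0.08613899258699198 [0.68172399 0.49802619 0.08165839]
cup 0.058055747872094665 [0.64210841 0.4418767  0.05385579]
cup2 0.04739101556536374 [0.70571133 0.23408237 0.04317804]
0.0726
```

```bash
cat >> h.py <<'E'
def q(phi,flip=0):  # tool down, closing line at phi deg in the world
    a=np.radians((phi+90)/2+90*flip); return [0,float(np.cos(a)),float(np.sin(a)),0]
yaw=np.radians(7.5); tray=np.array([.4942,.3745])
def sock(x,y): c,s=np.cos(yaw),np.sin(yaw); return tray+[c*x-s*y,s*x+c*y]
SA,SB,SC=sock(.065,.045),sock(.065,-.045),sock(-.065,0)
def st(l):
    s=env.get_state(); print(l,"t",round(s["time"],1),np.round(s["tcp_pos"],4),"F",np.round(s["force"],1),"op",round(s["opening"],4),round(s["gripper_force"],1))
def hover(xy,Q,z=.25): env.reach([*xy,z],Q)
def down(xy,z,v=.2): env.movel([*xy,z],velocity=v)
def post(src,dst,Q):
    env.grip(.05); hover(src,Q); down(src,.11); env.grip(.02,30); st("grip")
    down(src,.25); st("lift"); hover(dst,Q); down(dst,.135)
    print("hit",env.movel([*dst,.114],velocity=.03,stop_force=6)); st("floor")
    env.grip(.05); down(dst,.25); st("done")
E
python3 - <<'E'
from h import *
print(SA,SB,SC)
for f in(0,1):
    for n,p,phi in [("T1",(.633,.2863),114),("A",SA,114),("C",SC,114),("T2",(.614,.1813),114),("grid",(.591,.03),101.8),("tray",tray,97.5),("panel",(.4323,.0749),93.2)]:
        print(f,n,[None if j is None else np.round(j,2) for j in [kin.inverse_kinematics([*p,z],q(phi,f)) for z in(.25,.09)]])
E
```

```text
[0.55277024 0.42759922] [0.56451759 0.33836918] [0.42975608 0.3660158 ]
0 T1 [array([-0.5 ,  0.56, -0.03,  1.55,  0.02,  1.03,  1.46]), array([-0.47,  0.74, -0.06,  1.64,  0.06,  0.77,  1.43])]
0 A [array([-0.69,  0.57, -0.09,  1.54,  0.05,  1.04,  1.2 ]), array([-0.68,  0.75, -0.1 ,  1.62,  0.1 ,  0.78,  1.17])]
0 C [array([-0.74,  0.36, -0.09,  1.87,  0.04,  0.91,  1.14]), array([-0.73,  0.59, -0.11,  1.96,  0.1 ,  0.59,  1.08])]
0 T2 [array([-0.4 ,  0.47,  0.03,  1.7 , -0.01,  0.97,  1.62]), array([-0.36,  0.67, -0.04,  1.78,  0.04,  0.69,  1.57])]
0 grid [array([-0.33,  0.4 ,  0.22,  1.83, -0.11,  0.93,  1.72]), array([-0.2 ,  0.62,  0.06,  1.91, -0.06,  0.62,  1.68])]
0 tray [array([-0.73,  0.44, -0.03,  1.74,  0.01,  0.96,  0.94]), array([-0.71,  0.65, -0.05,  1.83,  0.05,  0.66,  0.91])]
0 panel [array([-0.56,  0.15,  0.27,  2.17, -0.05,  0.83,  1.37]), array([-0.37,  0.46,  0.07,  2.26, -0.07,  0.43,  1.38])]
1 T1 [array([-0.9 ,  0.62,  0.58,  1.58, -0.37,  1.05, -1.37]), array([-0.84,  0.81,  0.5 ,  1.66, -0.5 ,  0.8 , -1.27])]
1 A [array([-1.11,  0.62,  0.55,  1.57, -0.36,  1.05, -1.61]), array([-1.06,  0.8 ,  0.47,  1.65, -0.48,  0.8 , -1.53])]
1 C [array([-1.25,  0.39,  0.55,  1.91, -0.26,  0.91, -1.72]), array([-1.13,  0.63,  0.42,  1.99, -0.43,  0.61, -1.58])]
1 T2 [array([-0.81,  0.53,  0.6 ,  1.73, -0.35,  0.99, -1.24]), array([-0.74,  0.74,  0.51,  1.81, -0.51,  0.73, -1.11])]
1 grid [array([-0.67,  0.47,  0.69,  1.85, -0.36,  0.95, -1.18]), array([-0.57,  0.7 ,  0.56,  1.93, -0.57,  0.68, -1.02])]
1 tray [array([-1.2 ,  0.5 ,  0.62,  1.78, -0.35,  0.97, -1.88]), array([-1.11,  0.72,  0.5 ,  1.86, -0.52,  0.7 , -1.75])]
1 panel [array([-0.96,  0.18,  0.72,  2.19, -0.16,  0.83, -1.65]), array([-0.69,  0.5 ,  0.46,  2.28, -0.5 ,  0.45, -1.34])]
```

```bash
python3 - <<'E'
from h import *
post((.633,.2863),SA,q(114))
p,d=camera("top"); cv2.imwrite("pics/top1.png",p); np.save("pics/top1.npy",d)
s,_=camera("side"); cv2.imwrite("pics/side1.png",s)
cv2.imwrite("pics/d.png",np.hstack([cv2.resize(p[110:270,130:290],(480,480)),cv2.resize(s[110:270,100:200],(300,480))]))
E
```

```text
grip t 3.4 [0.634  0.2868 0.1118] F [-0.2  0.6  6.3] op 0.0274 29.6
lift t 4.3 [0.6322 0.2859 0.2484] F [-1.   0.1 -1.9] op 0.0273 29.6
hit True
floor t 6.3 [0.5528 0.4277 0.1175] F [-0.4 -0.9  4.4] op 0.0271 31.3
done t 7.5 [0.5522 0.4271 0.2486] F [ 0.9 -0.5 -0.6] op 0.05 0.0
```

View pics/d.png

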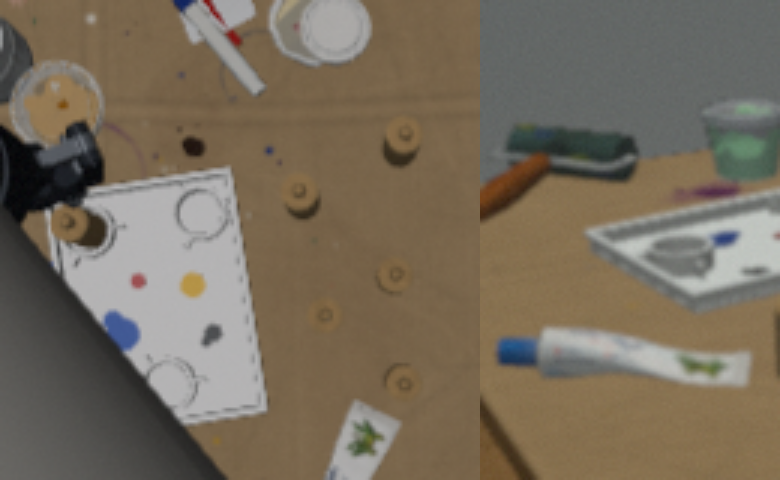

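The post stands in the far-left socket, with its pin at (68,222) in the crop. The height change at contact was 5.7 mm, which matches the 6 mm floor. Checking its position by depth, then placing the next two.

```bash
cat >> h.py <<'E'
def tops(n,centres,z,r=.035):
    im,d=camera("top"); cv2.imwrite(f"pics/{n}.png",im); P=cloud("top",d).reshape(-1,3)
    for c in centres:
        w=P[(np.hypot(*(P[:,:2]-c).T)<r)&(abs(P[:,2]-z)<.006)]
        if len(w)<8: print("few",c); continue
        e,rad=cv2.minEnclosingCircle(w[:,:2].astype(np.float32).reshape(-1,1,2)); print(np.round(c,4),"->",np.round(e,4),round(rad,4),w[:,2].mean().round(4),len(w))
E
python3 - <<'E'
from h import *
tops("t2",[SA],.086); tops("t2",[(.614,.1813),(.573,.2598)],.08)
post((.573,.2598),SB,q(114)); post((.614,.1813),SC,q(114))
hover((.591,.03),q(101.8))
tops("t3",[SA,SB,SC],.086); tops("t3",[(.5125,.1886),(.482,.243),(.4291,.1843)],.042)
s,_=camera("side"); cv2.imwrite("pics/side3.png",s)
E
```

```text
[0.5528 0.4276] -> [0.5535 0.4261] 0.014 0.0857 111
[0.614  0.1813] -> [0.614  0.1812] 0.014 0.0797 108
[0.573  0.2598] -> [0.5733 0.2597] 0.0139 0.0798 109
grip t 9.8 [0.5739 0.2603 0.1116] F [0.1 0.1 5.2] op 0.0274 29.6
lift t 10.6 [0.5722 0.2594 0.2487] F [-0.2  0.2 -1.2] op 0.0271 29.5
hit True
floor t 12.3 [0.5648 0.339  0.1168] F [ 0.6 -0.3  5.2] op 0.0268 29.9
done t 13.5 [0.5639 0.338  0.2488] F [-0.2  0.  -0.7] op 0.0496 0.0
grip t 15.6 [0.615  0.1817 0.1116] F [-0.4 -0.4  6.8] op 0.027 30.3
lift t 16.4 [0.6132 0.181  0.2487] F [ 0.2 -0.2 -1.3] op 0.0273 29.8
hit True
floor t 18.8 [0.4296 0.3663 0.1174] F [-0.7  0.3  5.3] op 0.0269 30.1
done t 19.9 [0.4293 0.3655 0.249 ] F [ 0.5 -0.8 -0.3] op 0.0499 0.0
[0.5528 0.4276] -> [0.5534 0.4259] 0.0141 0.0857 116
[0.5645 0.3384] -> [0.5637 0.3371] 0.0139 0.0856 118
[0.4298 0.366 ] -> [0.4296 0.3646] 0.014 0.0858 118
[0.5125 0.1886] -> [0.5123 0.1886] 0.0138 0.042 99
[0.482 0.243] -> [0.482  0.2429] 0.0137 0.0419 102
[0.4291 0.1843] -> [0.429  0.1843] 0.0138 0.0419 103
```

```bash
python3 - <<'E'
from h import *
g=(.5912,.030); Q=q(101.8); Q2=q(97.5); d=(.4941,.3740)
env.grip(.04); hover(g,Q); down(g,.12); print("hit",env.movel([*g,.0775],velocity=.06,stop_force=8)); st("at")
env.grip(.008,60); st("grip"); zg=env.get_state()["tcp_pos"][2]
down(g,.27,.15); st("lift")
s,_=camera("side"); cv2.imwrite("pics/side4.png",s)
hover(d,Q2,.27); down(d,zg+.105); print("hit",env.movel([*d,zg+.083],velocity=.03,stop_force=5)); st("rest"); print("dz",env.get_state()["tcp_pos"][2]-zg)
s,_=camera("side"); cv2.imwrite("pics/side5.png",s)
cv2.imwrite("pics/e.png",cv2.resize(np.hstack([cv2.imread("pics/side4.png")[:280,100:],s[:280,60:400]]),None,fx=1.05,fy=1.05))
E
```

```text
hit False
at t 23.6 [0.5914 0.03   0.0776] F [ 0.5 -0.  -0.3] op 0.0399 0.0
grip t 24.0 [0.5915 0.03   0.0781] F [-0.8 -0.2  5.8] op 0.0117 59.8
lift t 25.4 [0.5906 0.03   0.2689] F [-0.7 -0.5 -0.7] op 0.0116 59.0
hit True
rest t 28.0 [0.4939 0.3741 0.1641] F [-1.4 -1.2  6.1] op 0.0121 59.9
dz 0.08598265525872653
```

View pics/e.png

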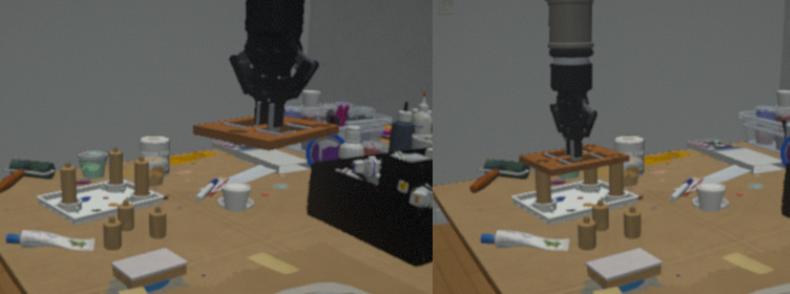

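The grid was carried level and rests at +86.0 mm, on the shoulders. Releasing it, moving aside toward the panel and checking.

```bash
python3 - <<'E'
from h import *
env.grip(.035); down((.4941,.374),.27); env.grip(.075); hover((.4323,.0749),q(93.2),.2)
p,d=camera("top"); cv2.imwrite("pics/t6.png",p); P=cloud("top",d)
w=P[140:270,130:225].reshape(-1,3); w=w[abs(w[:,2]-.098)<.006]
print(len(w),cv2.minAreaRect(w[:,:2].astype(np.float32).reshape(-1,1,2)))
A=np.c_[w[:,:2]-w[:,:2].mean(0),np.ones(len(w))]; print("plane slope,z",np.linalg.lstsq(A,w[:,2],rcond=None)[0].round(4))
cv2.imwrite("pics/f.png",cv2.resize(p[130:270,130:340],None,fx=3.6,fy=3.6)); st("")
E
```

```text
2760 ((0.4946429431438446, 0.37313687801361084), (0.1643427312374115, 0.12514781951904297), 7.31876277923584)
plane slope,z [-0.0013 -0.0003  0.0978]
 t 30.8 [0.4334 0.0765 0.2005] F [ 0.2 -0.5  0. ] op 0.075 0.0
```

View pics/f.png

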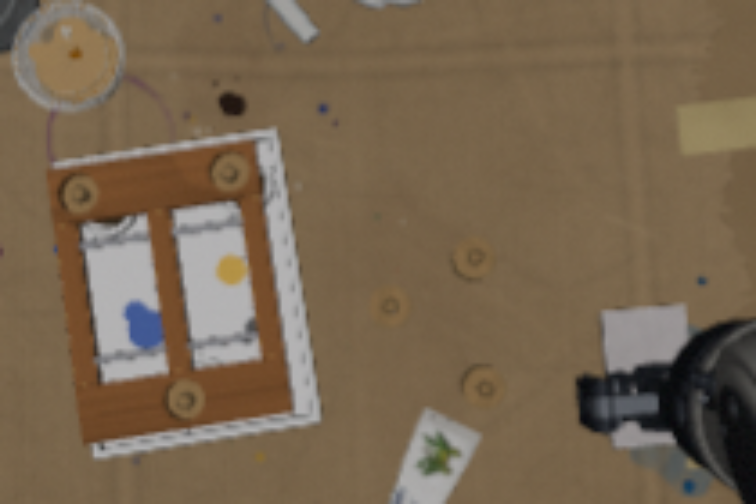

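The grid is level and centred at z 0.098, with all three pins showing in its holes at (82,194), (231,172) and (186,400). Panel next.

```bash
python3 - <<'E'
from h import *
g=(.4323,.0749); d=(.4946,.3738); Q2=q(97.3)
down(g,.12); print("hit",env.movel([*g,.0765],velocity=.06,stop_force=8)); env.grip(.045,40); st("grip"); zg=env.get_state()["tcp_pos"][2]
down(g,.27); st("lift"); hover(d,Q2,.27); down(d,zg+.12)
print("hit",env.movel([*d,zg+.094],velocity=.03,stop_force=4)); st("rest"); print("dz",env.get_state()["tcp_pos"][2]-zg)
env.grip(.072); down(d,.27); hover((.4323,.0),q(93.2),.27); env.dwell(.3)
p,dd=camera("top"); cv2.imwrite("pics/t7.png",p); P=cloud("top",dd); w=P[140:270,130:225].reshape(-1,3)
for z in(.098,.118):
    v=w[abs(w[:,2]-z)<.006]; print(z,len(v),cv2.minAreaRect(v[:,:2].astype(np.float32).reshape(-1,1,2)))
    A=np.c_[v[:,:2]-v[:,:2].mean(0),np.ones(len(v))]; print(np.linalg.lstsq(A,v[:,2],rcond=None)[0].round(4))
tops("t8",[(.5125,.1886),(.482,.243),(.4291,.1843)],.042); st("")
s,_=camera("side")
cv2.imwrite("pics/g.png",np.hstack([cv2.resize(p[130:270,130:290],(411,360)),cv2.resize(s[120:270,100:250],(360,360))]))
E
```

```text
hit False
grip t 32.6 [0.4325 0.0749 0.0771] F [-1.2 -0.5  5.4] op 0.0544 41.1
lift t 33.7 [0.4317 0.0747 0.2691] F [ 0.7 -0.8 -0.1] op 0.0546 42.2
hit True
rest t 36.1 [0.4945 0.374  0.1752] F [-0.5 -0.6  6.4] op 0.0547 42.9
dz 0.0980489969239359
0.098 2390 ((0.49458199739456177, 0.3730592429637909), (0.16441592574119568, 0.12493453174829483), 7.25531530380249)
[-0.0011 -0.0009  0.0978]
0.118 1184 ((0.49490538239479065, 0.3728574514389038), (0.09005608409643173, 0.0567154660820961), 7.428635120391846)
[-0.0003 -0.0013  0.118 ]
[0.5125 0.1886] -> [0.5124 0.1886] 0.0137 0.0419 99
[0.482 0.243] -> [0.482 0.243] 0.0137 0.0418 100
[0.4291 0.1843] -> [0.4291 0.1841] 0.0139 0.0417 102
 t 38.8 [4.324e-01 3.000e-04 2.700e-01] F [ 0.3 -0.2  0.8] op 0.0722 0.0
```

View pics/g.png

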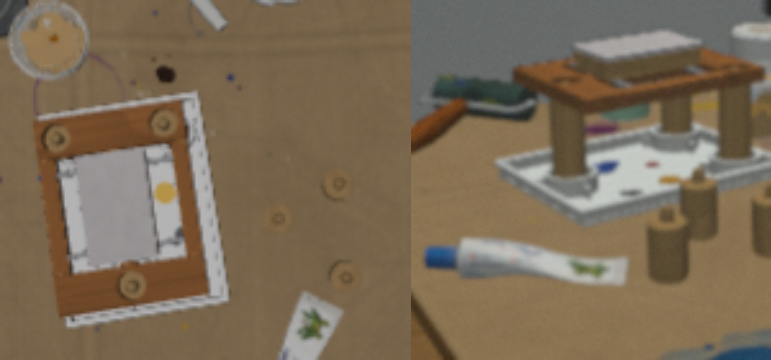

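The panel lies flat, centred to within 1 mm of the grid and aligned with it (panel at (118,208) in the crop). The short posts have not moved.

```bash
python3 -c "
from h import *
print(job.job_done())"
```

```text
the job is handed in; nothing more can be done
None
```

The job is handed in: the tall posts are in their sockets, the grid is level on them, and the panel is centred on it face up. The short posts have not moved. It took about 39 s of robot time; no verdict was returned.

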